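Start the folding washing machine

ROBOT

A 6-joint arm with a two-finger parallel gripper is mounted at the origin on the work surface. World frame = base frame: x ahead of the robot, y to its left, z up, the work surface at z = 0. Lengths are in m, angles in rad, forces in N, time in s.
With the tool pointing down it reaches from about 0.425 to 0.95 m from the base axis. Payload 3.5 kg.
Tool frame: the origin (TCP) lies at the very end of the fingers, on their centre line; the grasp point (between the pads) lies 19 mm behind it (ctrl.grip_point_offset is the distance from the TCP to the grasp point, in m); z points along the fingers, y is the line along which they close (so a half turn about z gives the same grasp; the last joint's range is limited). The gripper opens to 85 mm and grips with 20 to 120 N. Pads are 22 mm wide; open, the fingers measure 114 mm over their backs; the gripper's body (76 mm by 85 mm) begins 54 mm behind the grasp point. The pads swing forward as they close: fully open they stand 13 mm farther back than shut.
Start: joints at [-1.322, 0.286, 1.577, -0, 1.279, -0.15], TCP at [0.262, -0.622, 0.208] pointing down, gripper open.
Joint ranges: [-2.77, 2.77], [-0.9, 2.22], [0.21, 2.48], [-1.53, 4.67], [0.24, 2.81], [-2.84, 2.84]. Speed limits (rad/s): [2.79, 2.79, 3.14, 3.14, 3.14, 3.14].

INTERFACE

Orientations are given as a unit quaternion [x, y, z, w].
In Python, from plant import telemetry, vision, ctrl gives the robot as it stands.
- The arm moves only by the tool arm_command, never from a script. Its argument "series" is one flat list of numbers, 7 for each row, row after row: the shift along the tool's x, y, z in cm, then the turn, a rotation vector about the tool's x, y, z in degrees, then the closure, from 0 (fully open) to 1 (shut). A call has 1 to 10 rows; each row is the pose to reach, as a shift and turn from the pose commanded when the call began, along the tool's axes at that moment; what a row does not reach only later rows make up. A row lasts 1/12 s, in which the tool goes at most 41.7 mm and 7.16 degrees, less where a joint would pass 70% of its speed; a pose out of reach is approached as far as the arm can. A call with a gripper value outside its range is refused whole. The fingers move at their own pace and stop on an object; "force" is the grip in N (left out, the last holds). Time passes only in rows, so rows that repeat a pose let the fingers close. It gives the time, the measured TCP pose, the force, the opening and the grip force at its end, in the units of the state.
- telemetry.get_state(): the state, without advancing time (a new reading comes with each control period).
- vision.read_camera(name): name is "scene" or "top" or "wrist"; returns a dict with "color" (400x640x3 uint8, blue, green, red), "K" (3x3 intrinsics, pixels), "rvec" (rotation vector, rad) and "tvec" (3), from world to camera coordinates, as OpenCV has them; the wrist camera has in their place "T_tool_cam" (4x4, takes a point from camera to tool coordinates, whose origin is the TCP and whose axes are the flange's). Camera axes: x right, y down, z forward; pixel columns grow to the right and rows downward; lengths in m; the calibration is good to about 2 mm. A picture is of the moment at which its call begins: read the wrist's pose just before it. There is no depth.
- ctrl.sign_off(): hands the job in; it is judged then, once.
The state is a dict: "time": time; "qpos": joint angles; "dq": joint speeds; "joint_efforts": joint torques, N m; "eef_pos": TCP position; "tcp_rot": TCP orientation; "contact_force": force on the tool from outside, world axes, zero at the start; "wrist_torque": the same for the moment, N m; "opening": opening from 0.0 (shut) to 1.0 (fully open); "finger_force": force on a finger pad.
Only numpy, scipy, OpenCV 4.12 (cv2) and the standard library are available. Lean on these libraries where they do the work, as an engineer would, in place of code of your own. Each camera call takes 0.05 s, during which the arm holds its last target. There are 200 camera calls.

TASK

Start the folding washing machine on the worktop: gently press its square key, then its long bar key, then its large round key, each down until it stays in. Do not press the small round key or turn the dial, and leave everything else standing where it is, picking nothing up.

Things in the scene. Friction and masses are not known exactly. Their poses are not given: they have to be found in the camera images.
- washer: white folding countertop washing machine, fixed: flat base 260 (x) x 540 (y) x 70 mm high; at y = +145 mm a folded round grey tub with white lid (242 mm across, top 142 mm above the worktop). Origin: centre of the base's underside; yaw within 0.15 rad
- deck (a point): centre of the flat grey key deck on the base's other end (170 x 235 mm, 70 mm above the worktop). Two rows (x = -36, +36 mm from here) of three places (y = +70, 0, -70 mm) hold, in any arrangement, four white keys in black collars, a white dial and the dosing cup
- key_square (a joint): white square key 28 x 28 mm. It slides straight down up to 10 mm: it starts to move at about 3 N, needs about 5.4 N at the bottom, where there is a stop, and stays where it is pushed. Its cap sits on a rubber cushion that gives up to 6 mm more (2.5 N/mm) and recovers when let go. Joint value: m pressed down without the cushion, 0 = up, 0.010 = fully in.
- top_square (a point): centre of the top face of the square key; moves down with it; z up, axes parallel to the machine's. Up, it stands 20 mm above the deck (90 mm above the worktop)
- key_bar (a joint): white long bar key 50 x 16 mm, long side along the machine's y. It slides straight down up to 10 mm: it starts to move at about 3 N, needs about 5.4 N at the bottom, where there is a stop, and stays where it is pushed. Its cap sits on a rubber cushion that gives up to 6 mm more (2.5 N/mm) and recovers when let go. Joint value: m pressed down without the cushion, 0 = up, 0.010 = fully in.
- top_bar (a point): centre of the top face of the long bar key; moves down with it; z up, axes parallel to the machine's. Up, it stands 20 mm above the deck (90 mm above the worktop)
- key_large (a joint): white large round key 38 mm across. It slides straight down up to 10 mm: it starts to move at about 3 N, needs about 5.4 N at the bottom, where there is a stop, and stays where it is pushed. Its cap sits on a rubber cushion that gives up to 6 mm more (2.5 N/mm) and recovers when let go. Joint value: m pressed down without the cushion, 0 = up, 0.010 = fully in.
- top_large (a point): centre of the top face of the large round key; moves down with it; z up, axes parallel to the machine's. Up, it stands 20 mm above the deck (90 mm above the worktop)
- key_small (a joint): white small round key 18 mm across. It slides straight down up to 10 mm: it starts to move at about 3 N, needs about 5.4 N at the bottom, where there is a stop, and stays where it is pushed. Its cap sits on a rubber cushion that gives up to 6 mm more (2.5 N/mm) and recovers when let go. Joint value: m pressed down without the cushion, 0 = up, 0.010 = fully in.
- top_small (a point): centre of the top face of the small round key; moves down with it; z up, axes parallel to the machine's. Up, it stands 20 mm above the deck (90 mm above the worktop)
- dial (a joint): white programme dial, 38 mm across with a 34 mm bar grip across it, 26 mm tall over the deck; turn angle in rad, counter-clockwise from above, stiff enough to stay where it is
- dial_top (a point): top centre of the dial, 26 mm above the deck
- cup: thin open blue plastic dosing cup, 42 mm across, 42 mm tall, standing on the key deck in one of its six places; loose; origin: centre of its underside
- brush: laundry brush 170 mm long lying on the tub's lid; loose; origin near its middle, underside
- detergent: closed detergent bottle, 76 mm across, 200 mm tall, standing on the worktop to the right of the machine; loose; origin: centre of its underside
- softener: closed softener bottle, 68 mm across, 170 mm tall, beyond the machine; loose; origin: centre of its underside
- salt_jar: closed jar, 80 mm across, 90 mm tall, on the worktop beyond the machine; loose; origin: centre of its underside
- peg_tray: empty open wooden tray 120 x 90 x 50 mm on the worktop to the right of the machine; loose; origin: centre of its underside
- soap: green bar of soap 85 x 55 x 28 mm on the worktop beyond the machine; loose; origin: centre of its underside
- seat_square: thin black collar (3 mm high) of the square key, fixed to the deck; origin: on the deck under the key's centre
- seat_bar: thin black collar (3 mm high) of the long bar key, fixed to the deck; origin: on the deck under the key's centre
- seat_large: thin black collar (3 mm high) of the large round key, fixed to the deck; origin: on the deck under the key's centre
- seat_small: thin black collar (3 mm high) of the small round key, fixed to the deck; origin: on the deck under the key's centre
- dial_seat: thin black collar of the dial, fixed to the deck; origin: on the deck under the dial's centre

How it is judged:
By the outcome, as a careful person would: the job done as asked, in the order asked, and still so for the second after the job is handed in, with the robot touching nothing.
It also fails if it takes over 38 s, if anything falls off the work surface, if the arm or the gripper's body presses on something with over 40 N, if the wrist force passes 120 N, or if a joint passes its speed limit or range.

## Working session

There is one attempt and no reset: what is moved stays moved. The work goes in short steps, Python scripts to look and compute and a tool call to move; the robot and the scene stay as the last step left them, time stands still between calls to the robot, and variables do not carry over. Pictures are saved under pics/ and viewed, at most 10 in all, crops included, and the job is handed in when it is done.

Besides the shell and the picture viewer there is one more tool, called after "Call:" as name(argument=value, ...) on one line, values as JSON. arm_command: Moves the arm, as the interface text tells. Its arguments: {"type":"object","properties":{"series":{"type":"array","items":{"type":"number"}},"force":{"type":"number"}},"required":["series"]}

```bash
mkdir -p pics; ls; python3 - <<'E'
from plant import telemetry, vision, ctrl
import cv2, numpy as np, pickle
s=telemetry.get_state(); print(s)
d={}
for n in ["top","scene"]:
    c=vision.read_camera(n); d[n]=c; cv2.imwrite(f"pics/{n}.png",c["color"])
    R=cv2.Rodrigues(np.array(c["rvec"]))[0]; print(n,c["K"],-R.T@np.array(c["tvec"]).ravel())
pickle.dump(d,open("c.pkl","wb"))
E
```

```text
pics
{'time': 0.0, 'qpos': array([-1.32199480e+00,  2.87207674e-01,  1.57817834e+00,  1.18403650e-05,
        1.27861886e+00, -1.50016321e-01]), 'dq': array([-0.00022754,  0.00066408, -0.0017033 ,  0.00010411, -0.00184165,
       -0.00019235]), 'joint_efforts': array([ 2.68590311e-04, -4.05984378e+01, -2.92626071e+01, -1.00707734e-04,
        5.76400256e-03, -7.03720016e-07]), 'eef_pos': array([ 0.26196368, -0.62131526,  0.20691852]), 'tcp_rot': array([ 9.80183461e-01,  1.98088181e-01, -5.38883549e-05, -1.20491821e-03]), 'contact_force': array([-0.38503105,  0.19366069, -0.23425088]), 'wrist_torque': array([-0.03198293,  0.01348837, -0.01013636]), 'finger_force': 0.0, 'opening': 0.9960984483587503}
top [[424.99838193   0.         322.01859698]
 [  0.         424.99838193 202.23771349]
 [  0.           0.           1.        ]] [ 0.40325213 -0.07184441  1.36040707]
scene [[361.79401438   0.         320.54760948]
 [  0.         361.79401438 199.14739176]
 [  0.           0.           1.        ]] [0.82402525 0.42060386 0.84172405]
```

View pics/top.png

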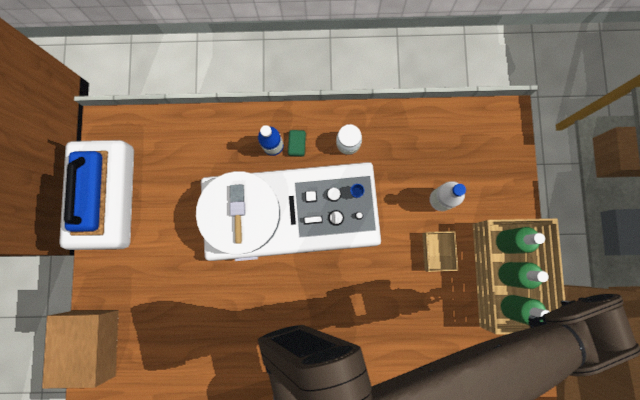

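View pics/scene.png

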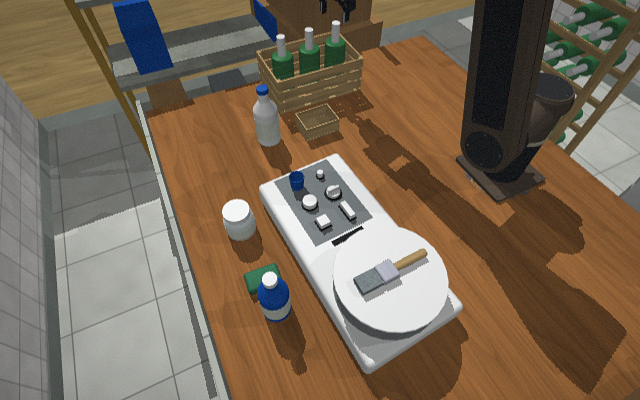

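The top view shows the deck at about (336,206). The far row has the square key (310,197), a round one (334,194) and the cup (357,190). The near row has the bar (313,219), a round one (336,217) and the small key (359,215). I'll zoom in to tell the dial from the large key, and measure.

```bash
cat > h.py <<'E'
import cv2, numpy as np
def ray(c,uv,z):
    R=cv2.Rodrigues(np.array(c["rvec"]))[0]; o=-R.T@np.array(c["tvec"]).ravel()
    d=R.T@np.linalg.inv(c["K"])@np.array([uv[0],uv[1],1.]); return o+d*(z-o[2])/d[2]
def blobs(img,thr=150,roi=None,amin=10,amax=1500):
    g=img.min(2); m=((g>thr)*255).astype(np.uint8)
    if roi is not None:
        k=np.zeros_like(m); cv2.fillPoly(k,[np.int32(roi)],255); m&=k
    n,l,st,ce=cv2.connectedComponentsWithStats(m)
    return [(ce[i].round(1),st[i]) for i in range(1,n) if amin<st[i][4]<amax]
E
python3 - <<'E'
from h import *
import pickle
d=pickle.load(open("c.pkl","rb"))
t=d["top"]; s=d["scene"]
a=cv2.resize(t["color"][175:245,285:385],None,fx=4,fy=4,interpolation=cv2.INTER_CUBIC)
b=cv2.resize(s["color"][150:250,270:380],None,fx=4,fy=4,interpolation=cv2.INTER_CUBIC)
h=max(a.shape[0],b.shape[0]); o=np.zeros((h,800,3),np.uint8)
o[:a.shape[0],:400]=a[:,:400]; o[:b.shape[0],400:]=b[:,:400]; cv2.imwrite("pics/z.png",o)
for c,roi in((t,[(297,183),(374,178),(375,231),(300,235)]),(s,[(276,178),(328,157),(370,216),(313,243)])):
    for ce,st in blobs(c["color"],150,roi): print(ce,st,ray(c,ce,.09).round(4))
# deck outline
img=t["color"].astype(int); m=((np.ptp(img,axis=2)<25)&(img.max(2)<140)&(img.max(2)>60)).astype(np.uint8)*255
k=np.zeros_like(m);k[165:250,293:385]=255;m&=k
m=cv2.morphologyEx(m,cv2.MORPH_CLOSE,np.ones((5,5)))
cc=max(cv2.findContours(m,0,2)[0],key=cv2.contourArea); r=cv2.minAreaRect(cc); print(r)
p=[ray(t,q,.07) for q in cv2.boxPoints(r)]; print(np.round(p,4), np.mean(p,0),[np.linalg.norm(p[i]-p[i-1]) for i in range(4)])
E
```

```text
[369.4 207.1] [338 178  38  56 199] [ 0.558 -0.197  0.09 ]
[333.5 193.3] [328 187  12  13 123] [ 0.6023 -0.09    0.09  ]
[310.4 195.4] [306 191  10  10  94] [ 0.5974 -0.0201  0.09  ]
[336.1 217.2] [330 212  13  12 104] [ 0.5296 -0.0962  0.09  ]
[359.  214.8] [356 212   7   6  28] [ 0.5354 -0.165   0.09  ]
[312.8 219.1] [305 216  17   7  93] [ 0.5253 -0.0262  0.09  ]
[325.6 167.6] [297 157  55  33 144] [ 0.5165 -0.1659  0.09  ]
[319.6 171.3] [317 169   6   6  28] [ 0.5373 -0.161   0.09  ]
[282.8 176.2] [276 173  14   7  32] [ 0.6347 -0.1882  0.09  ]
[331.4 187.5] [326 185  13   9  49] [ 0.5337 -0.0968  0.09  ]
[335.3 194.6] [332 193   8   4  18] [ 0.5352 -0.0714  0.09  ]
[309.3 199.8] [303 194  14  12 138] [ 0.6034 -0.0854  0.09  ]
[347.4 207.8] [341 200  14  16 100] [ 0.5268 -0.0208  0.09  ]
[322.8 219.5] [316 214  15  12 110] [ 0.5987 -0.016   0.09  ]
((332.83935546875, 206.06292724609375), (53.567138671875, 78.6441421508789), 84.5596694946289)
[[ 0.6401  0.0396  0.07  ]
 [ 0.6581 -0.2024  0.07  ]
 [ 0.4933 -0.2122  0.07  ]
 [ 0.4754  0.0257  0.07  ]] [ 0.5667218  -0.08733253  0.07      ] [np.float64(0.16521576013977182), np.float64(0.24267160420637202), np.float64(0.16512979397378713), np.float64(0.23854059651567985)]
```

View pics/z.png

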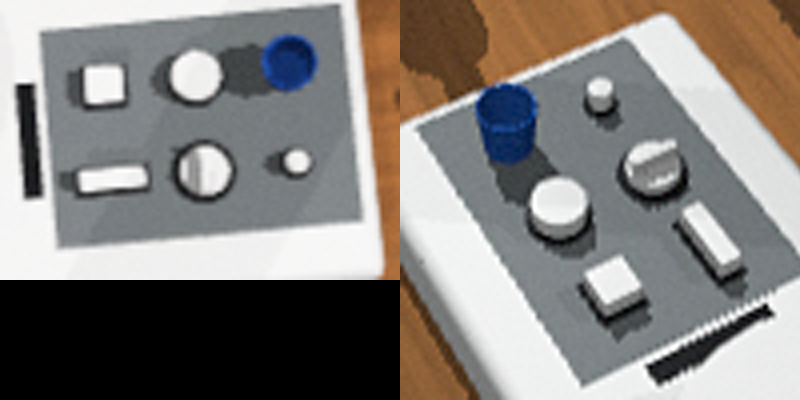

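The zoom confirms it: the large round key is in the far row's middle, beside the square key. The dial with its grip bar is in the near row's middle, and the bar key is in the near row beside the tub. The spacings of 70 and 72 mm match the description. Next I'll check what stands in the way of the path.

```bash
python3 - <<'E'
from h import *
import pickle
from scipy.spatial.transform import Rotation as Ro
d=pickle.load(open("c.pkl","rb"))
def tri(a,b):
    P=[c["K"]@np.hstack([cv2.Rodrigues(np.array(c["rvec"]))[0],np.array(c["tvec"]).reshape(3,1)]) for c in(d["top"],d["scene"])]
    x=cv2.triangulatePoints(P[0],P[1],np.float64(a),np.float64(b)).ravel();return (x[:3]/x[3]).round(3)
for n,a,b in(("bottle1",(538,239),(280,38)),("bottle2",(541,277),(309,30)),("deterg",(459,190),(262,90))): print(n,tri(a,b))
from plant import telemetry
s=telemetry.get_state();R=Ro.from_quat(s["tcp_rot"]);print(R.as_matrix().round(4))
sq=np.array([.5985,-.0185,.0]);ba=np.array([.526,-.0235,0]);la=np.array([.603,-.0877,0])
print("to hover(cm)",R.inv().apply(sq+[0,0,.13]-s["eef_pos"])*100)
print("sq->ba",R.inv().apply(ba-sq)*100,"ba->la",R.inv().apply(la-ba)*100)
E
```

```text
bottle1 [ 0.449 -0.635  0.208]
bottle2 [ 0.348 -0.631  0.213]
deterg [ 0.589 -0.439  0.185]
[[ 9.215e-01  3.883e-01 -6.000e-04]
 [ 3.883e-01 -9.215e-01  2.100e-03]
 [ 3.000e-04 -2.100e-03 -1.000e+00]]
to hover(cm) [ 54.42187951 -42.47197259   7.81076319]
sq->ba [-6.87518763e+00 -2.35463069e+00  3.05131874e-03] ba->la [ 4.60262877  8.90628387 -0.01777494]
```

Call:
arm_command(series=[0,0,-4,0,0,0,0,0,0,-8,0,0,0,0,0,0,-12,0,0,0,0,3,-2.3,-12,0,0,0,1,6,-4.7,-12,0,0,0,1,9,-7,-12,0,0,0,1,12,-9.4,-12,0,0,0,1,15,-11.7,-12,0,0,0,1,18,-14,-12,0,0,0,1,21,-16.4,-12,0,0,0,1], force=20)

```text
time: 0.93
eef_pos: [0.3924, -0.3875, 0.3277]
tcp_rot: [0.98, 0.198, -0.0, -0.0]
contact_force: [1.0, -1.0, 0.4]
opening: 0.011
finger_force: 0.0
```

Call:
arm_command(series=[3,-2.3,0,0,0,0,1,6,-4.7,0,0,0,0,1,9,-7,0,0,0,0,1,12,-9.4,0,0,0,0,1,15,-11.7,0,0,0,0,1,18,-14,0,0,0,0,1,21,-16.4,0,0,0,0,1,24,-18.7,0,0,0,0,1,27,-21,0,0,0,0,1,30,-23.4,0,0,0,0,1])

```text
time: 1.77
eef_pos: [0.5779, -0.0553, 0.3278]
tcp_rot: [0.98, 0.198, -0.0, -0.0]
contact_force: [-0.0, -0.5, 0.3]
opening: -0.001
finger_force: 0.0
```

Call:
arm_command(series=[1.5,-1.2,0,0,0,0,1,3.4,-2.7,2,0,0,0,1,3.4,-2.7,5,0,0,0,1,3.4,-2.7,8,0,0,0,1,3.4,-2.7,11,0,0,0,1,3.4,-2.7,14,0,0,0,1,3.4,-2.7,16,0,0,0,1,3.4,-2.7,16,0,0,0,1,3.4,-2.7,16,0,0,0,1])

```text
time: 2.52
eef_pos: [0.5973, -0.0189, 0.1668]
tcp_rot: [0.98, 0.198, -0.002, -0.001]
contact_force: [0.8, 0.0, 1.1]
opening: -0.005
finger_force: 0.0
```

```bash
python3 - <<'E'
from h import *
from plant import telemetry, vision
from scipy.spatial.transform import Rotation as Ro
s=telemetry.get_state(); c=vision.read_camera("wrist"); cv2.imwrite("pics/w1.png",c["color"])
T=np.array(c["T_tool_cam"]);R=Ro.from_quat(s["tcp_rot"]).as_matrix()
print(s["eef_pos"],s["tcp_rot"],s["contact_force"])
W=np.eye(4);W[:3,:3]=R;W[:3,3]=s["eef_pos"];W=W@T
M=np.linalg.inv(W);cc=dict(K=c["K"],rvec=cv2.Rodrigues(M[:3,:3])[0],tvec=M[:3,3])
import pickle;pickle.dump(cc,open("w.pkl","wb"))
for ce,st in blobs(c["color"],150,None,200,20000): print(ce,st,ray(cc,ce,.09).round(4))
for p in[(.5985,-.0185,.09),(.526,-.0235,.09),(.603,-.0877,.09),tuple(s["eef_pos"])]: print(cv2.projectPoints(np.array([p]),cc["rvec"],cc["tvec"],c["K"],None)[0].ravel().round(1))
E
```

```text
[ 0.5973453  -0.0188809   0.16675625] [ 9.80179534e-01  1.98102233e-01 -1.73961604e-03 -7.48279903e-04] [0.75117177 0.03858007 1.0995873 ]
[55.7 24.5] [   0    0  122   72 2982] [0.6426 0.196  0.09  ]
[587.5  35.2] [ 541    0   99   78 6233] [ 0.7783 -0.1431  0.09  ]
[318.5 198.3] [299 179  40  39 969] [ 0.5977 -0.0182  0.09  ]
[399.2 224.4] [ 378  205   44   40 1387] [ 0.6028 -0.088   0.09  ]
[274.9 269.1] [263 260  24  19 300] [ 0.5243 -0.0085  0.09  ]
[487.2 305.2] [472 281  33  49 249] [ 0.5642 -0.196   0.09  ]
[319.2 197.6]
[291.8 273.5]
[399.  224.1]
[319.2 239.5]
```

View pics/w1.png

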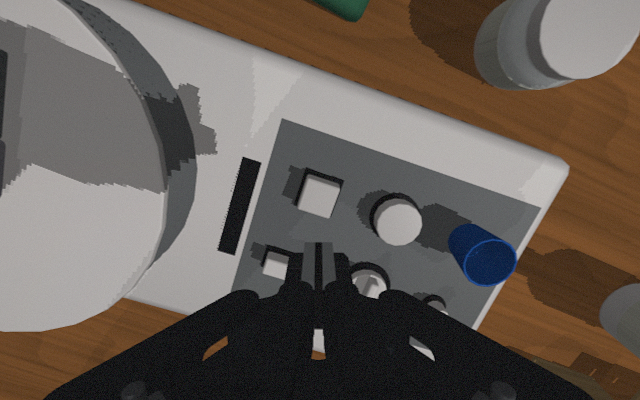

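The wrist view shows the square key at (318,198) and the large key at (399,224), and both measurements agree with the earlier ones to under 1 mm. Next is the square key.

Call:
arm_command(series=[0,0,3,0,0,0,1,0,0,6,0,0,0,1,0,0,7.2,0,0,0,1,0,0,7.6,0,0,0,1,0,0,7.8,0,0,0,1,0,0,8,0,0,0,1,0,0,8.2,0,0,0,1,0,0,8.4,0,0,0,1,0,0,8.6,0,0,0,1,0,0,8.6,0,0,0,1])

```text
time: 3.4
eef_pos: [0.5985, -0.0191, 0.0825]
tcp_rot: [0.98, 0.198, 0.0, 0.0]
contact_force: [0.4, 1.0, -0.5]
opening: -0.003
finger_force: 0.0
```

Call:
arm_command(series=[0,0,0,0,0,0,1,0,0,0,0,0,0,1,0,0,0,0,0,0,1])

```text
time: 3.65
eef_pos: [0.5985, -0.0191, 0.0825]
tcp_rot: [0.98, 0.198, 0.0, 0.0]
contact_force: [0.0, 0.4, -0.1]
opening: -0.001
finger_force: 0.0
```

```bash
python3 - <<'E'
from plant import telemetry, vision
import cv2
s=telemetry.get_state(); c=vision.read_camera("wrist"); cv2.imwrite("pics/w2.png",c["color"])
print(s["eef_pos"],s["contact_force"],s["wrist_torque"],s["joint_efforts"])
E
```

```text
[ 0.59849071 -0.01914125  0.08247906] [ 0.04519022  0.36594604 -0.14284004] [ 0.02035675 -0.0170266  -0.0263486 ] [ 1.64878333e-03 -3.59129477e+01 -2.58583152e+01  6.25670327e-05
  6.49288086e-04  1.39376127e-05]
```

View pics/w2.png

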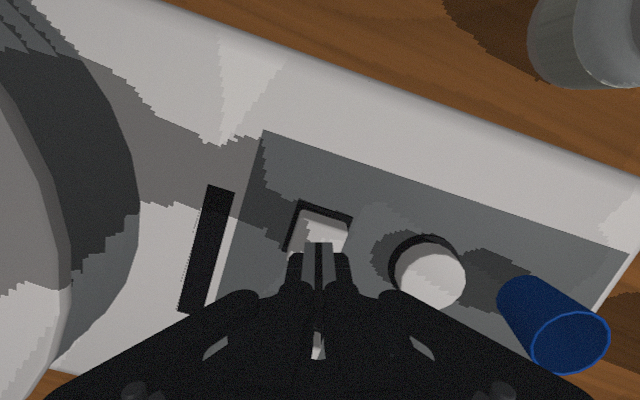

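There is no contact yet (force about 0), though the fingertip is over the square key at (320,242). I'll creep on down with the force in view.

Call:
arm_command(series=[0,0,0.1,0,0,0,1,0,0,0.2,0,0,0,1,0,0,0.3,0,0,0,1,0,0,0.3,0,0,0,1])

```text
time: 4.03
eef_pos: [0.5982, -0.0191, 0.0789]
tcp_rot: [0.98, 0.198, -0.0, -0.0]
contact_force: [0.4, -0.5, -0.0]
opening: 0.003
finger_force: 0.0
```

```bash
python3 - <<'E'
from plant import telemetry, vision
import cv2,numpy as np
c=vision.read_camera("scene"); s=telemetry.get_state()
a=cv2.resize(c["color"][140:240,260:390],None,fx=6,fy=6,interpolation=cv2.INTER_CUBIC); 
p=cv2.projectPoints(np.array([s["eef_pos"]]),np.array(c["rvec"]),np.array(c["tvec"]),c["K"],None)[0].ravel(); print(p,(p-[260,140])*6,s["contact_force"])
cv2.imwrite("pics/s2.png",a)
E
```

```text
[322.3613064  220.88415893] [374.1678384 485.3049536] [0.1418026  0.1379285  0.81737626]
```

View pics/s2.png

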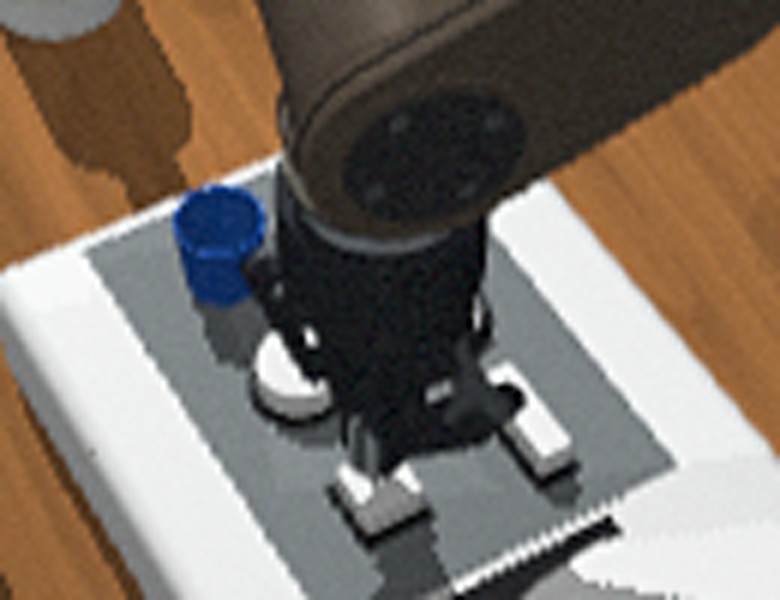

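The scene view shows the fingertip just at the centre of the square key's top (375,470 in the crop). The tip ends a few mm above the nominal TCP, so I'll keep creeping down.

Call:
arm_command(series=[0,0,0.1,0,0,0,1,0,0,0.2,0,0,0,1,0,0,0.2,0,0,0,1])

```text
time: 4.33
eef_pos: [0.5983, -0.0191, 0.0771]
tcp_rot: [0.98, 0.198, -0.0, -0.0]
contact_force: [-0.1, 0.5, -0.7]
opening: -0.001
finger_force: 0.0
```

Call:
arm_command(series=[0,0,0.1,0,0,0,1,0,0,0.2,0,0,0,1,0,0,0.2,0,0,0,1])

```text
time: 4.58
eef_pos: [0.5982, -0.0191, 0.075]
tcp_rot: [0.98, 0.198, -0.0, -0.0]
contact_force: [-0.3, -0.7, 0.1]
opening: -0.002
finger_force: 0.0
```

Call:
arm_command(series=[0,0,0.1,0,0,0,1,0,0,0.2,0,0,0,1,0,0,0.2,0,0,0,1])

```text
time: 4.83
eef_pos: [0.5982, -0.0191, 0.073]
tcp_rot: [0.98, 0.198, -0.0, -0.0]
contact_force: [1.0, 0.4, -0.6]
opening: -0.0
finger_force: 0.0
```

Call:
arm_command(series=[0,0,0.1,0,0,0,1,0,0,0.2,0,0,0,1,0,0,0.2,0,0,0,1])

```text
time: 5.08
eef_pos: [0.5982, -0.0191, 0.071]
tcp_rot: [0.98, 0.198, -0.0, -0.0]
contact_force: [-0.8, 0.1, 0.3]
opening: 0.004
finger_force: 0.0
```

```bash
python3 - <<'E'
from plant import telemetry, vision
import cv2,numpy as np
c=vision.read_camera("scene"); s=telemetry.get_state(); print(s["eef_pos"],s["contact_force"])
w=vision.read_camera("wrist")
a=cv2.resize(c["color"][185:240,295:365],None,fx=5.6,fy=5.6,interpolation=cv2.INTER_CUBIC)
b=cv2.resize(w["color"][170:320,230:430],None,fx=2,fy=2); print(a.shape,b.shape)
cv2.imwrite("pics/s3.png",np.hstack([a[:300,:392],b[:300]]))
E
```

```text
[ 0.59828343 -0.01909283  0.07115668] [-0.65846888 -0.6910517  -0.11475039]
(308, 392, 3) (300, 400, 3)
```

View pics/s3.png

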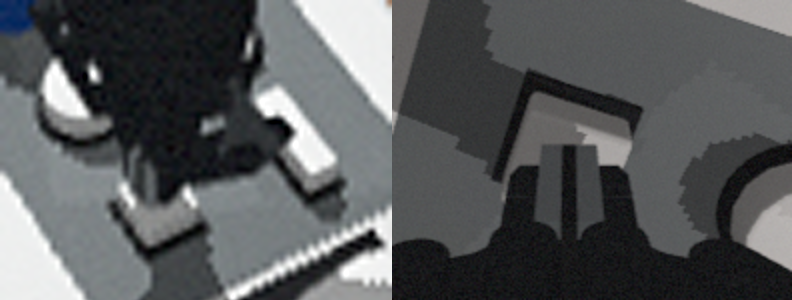

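The left crop shows the finger at the key top. The right crop shows the key's cap edge running from (535,92) to (632,130), and the pad ends at wrist row 242 or so. I'll use these to work out the real tip height and key height.

```bash
python3 - <<'E'
from plant import telemetry, vision
import cv2,numpy as np
from scipy.spatial.transform import Rotation as Ro
w=vision.read_camera("wrist"); s=telemetry.get_state(); T=np.array(w["T_tool_cam"]); K=w["K"]; print(K[0,0]); print(T.round(3))
M=np.linalg.inv(T)
for x in(-.011,0,.011):
  for z in(0,-.01,-.02,-.03):
    print(x,z,cv2.projectPoints(np.array([[x,0,z]]),cv2.Rodrigues(M[:3,:3])[0],M[:3,3],K,None)[0].ravel().round(1))
R=Ro.from_quat(s["tcp_rot"]).as_matrix()
# key front corners for hypotheses of top height
yaw=.065
cs=np.array([[.014,.014],[.014,-.014]])@np.array([[np.cos(yaw),np.sin(yaw)],[-np.sin(yaw),np.cos(yaw)]])
for z in(.09,.085,.08,.075):
    p=np.c_[cs+[.598,-.0183],[z,z]]; pt=(p-s["eef_pos"])@R
    print(z,cv2.projectPoints(pt,cv2.Rodrigues(M[:3,:3])[0],M[:3,3],K,None)[0].reshape(-1,2).round(1).tolist())
print("observed",[230+(535-392)/2,170+92/2],[230+(632-392)/2,170+130/2])
E
```

```text
318.565217185073
[[ 0.    -0.955 -0.296  0.076]
 [ 1.     0.     0.    -0.001]
 [-0.    -0.296  0.955 -0.167]
 [ 0.     0.     0.     1.   ]]
-0.011 0 [319.1 256.9]
-0.011 -0.01 [319.2 265.4]
-0.011 -0.02 [319.3 274.9]
-0.011 -0.03 [319.3 285.6]Traceback (most recent call last):
  File "<stdin>", line 8, in <module>
cv2.error: OpenCV(4.12.0) /io/opencv/modules/calib3d/src/calibration_base.cpp:1490: error: (-215:Assertion failed) npoints >= 0 && (depth == CV_32F || depth == CV_64F) in function 'projectPoints'
```

```bash
python3 - <<'E'
from plant import telemetry, vision
import cv2,numpy as np
from scipy.spatial.transform import Rotation as Ro
w=vision.read_camera("wrist"); s=telemetry.get_state(); T=np.array(w["T_tool_cam"]); K=w["K"]
M=np.linalg.inv(T); r=cv2.Rodrigues(M[:3,:3])[0]; P=lambda p:cv2.projectPoints(np.array(p,float).reshape(-1,1,3),r,M[:3,3],K,None)[0].reshape(-1,2).round(1).tolist()
print(P([[.011,0,z] for z in(0,-.01,-.015,-.02,-.03)]))
R=Ro.from_quat(s["tcp_rot"]).as_matrix()
yaw=.065
cs=np.array([[.014,.014],[.014,-.014]])@np.array([[np.cos(yaw),np.sin(yaw)],[-np.sin(yaw),np.cos(yaw)]])
for z in(.09,.085,.08,.075):
    p=np.c_[cs+[.598,-.0183],[z,z]]; print(z,P((p-s["eef_pos"])@R))
print("observed",[230+(535-392)/2,170+92/2],[230+(632-392)/2,170+130/2])
E
```

```text
[[319.2, 221.5], [319.3, 228.4], [319.3, 232.2], [319.3, 236.1], [319.4, 244.8]]
0.09 [[300.2, 222.6], [352.6, 239.5]]
0.085 [[300.7, 219.0], [351.6, 235.5]]
0.08 [[301.2, 215.6], [350.7, 231.7]]
0.075 [[301.6, 212.4], [349.8, 228.1]]
observed [301.5, 216.0] [350.0, 235.0]
```

The tip is evidently about 20 mm behind the nominal TCP and not touching yet. I'll carry on gently and read the force after each step.

Call:
arm_command(series=[0,0,0.1,0,0,0,1,0,0,0.2,0,0,0,1,0,0,0.2,0,0,0,1])

```text
time: 5.53
eef_pos: [0.5982, -0.0191, 0.069]
tcp_rot: [0.98, 0.198, -0.0, -0.0]
contact_force: [-0.1, -0.4, 0.1]
opening: -0.001
finger_force: 0.0
```

```bash
python3 - <<'E'
from plant import telemetry
s=telemetry.get_state(); print(s)
E
```

```text
{'time': 5.5333, 'qpos': array([-2.01248546e-01,  2.71567987e-01,  1.86804661e+00,  2.06252659e-06,
        1.00248773e+00,  9.70712671e-01]), 'dq': array([-0.00035114, -0.00058241,  0.00169537, -0.00016209,  0.005253  ,
        0.00075722]), 'joint_efforts': array([-1.06291194e-02, -3.63632619e+01, -2.56624156e+01,  2.03587138e-04,
       -1.80801336e-02, -1.00187941e-05]), 'eef_pos': array([ 0.59821247, -0.01906264,  0.06903891]), 'tcp_rot': array([ 9.80182204e-01,  1.98097912e-01, -2.34315678e-04, -1.00194874e-04]), 'contact_force': array([-0.10723528, -0.41668796,  0.09635252]), 'wrist_torque': array([0.00744325, 0.05184465, 0.01506705]), 'finger_force': 0.0, 'opening': -0.0007555905743434637}
```

Call:
arm_command(series=[0,0,0.1,0,0,0,1,0,0,0.2,0,0,0,1,0,0,0.2,0,0,0,1])

```text
time: 5.78
eef_pos: [0.5983, -0.0191, 0.0671]
tcp_rot: [0.98, 0.198, -0.0, -0.0]
contact_force: [-0.7, -0.5, 0.4]
opening: -0.002
finger_force: 0.0
```

Call:
arm_command(series=[0,0,0.1,0,0,0,1,0,0,0.2,0,0,0,1,0,0,0.2,0,0,0,1])

```text
time: 6.03
eef_pos: [0.5985, -0.0191, 0.0656]
tcp_rot: [0.98, 0.198, -0.0, -0.0]
contact_force: [-0.9, 0.8, 2.8]
opening: 0.002
finger_force: 1.3
```

There is contact, at 2.8 N with the TCP at 65.6 mm, so the tip sits about 23 mm behind the nominal TCP. Now I'll press through.

Call:
arm_command(series=[0,0,0.1,0,0,0,1,0,0,0.2,0,0,0,1,0,0,0.3,0,0,0,1,0,0,0.4,0,0,0,1,0,0,0.5,0,0,0,1,0,0,0.6,0,0,0,1,0,0,0.7,0,0,0,1,0,0,0.8,0,0,0,1,0,0,0.9,0,0,0,1,0,0,0.9,0,0,0,1])

```text
time: 6.87
eef_pos: [0.5985, -0.0191, 0.0563]
tcp_rot: [0.98, 0.198, 0.0, 0.0]
contact_force: [-1.6, 0.2, 4.2]
opening: 0.001
finger_force: 2.3
```

Call:
arm_command(series=[0,0,0.1,0,0,0,1,0,0,0.2,0,0,0,1,0,0,0.3,0,0,0,1,0,0,0.3,0,0,0,1])

```text
time: 7.2
eef_pos: [0.5986, -0.0191, 0.0539]
tcp_rot: [0.98, 0.198, -0.0, 0.0]
contact_force: [-3.9, 0.7, 7.3]
opening: -0.001
finger_force: 3.8
```

Call:
arm_command(series=[0,0,0.05,0,0,0,1,0,0,0.1,0,0,0,1,0,0,0.1,0,0,0,1])

```text
time: 7.45
eef_pos: [0.5986, -0.0191, 0.0533]
tcp_rot: [0.98, 0.198, -0.0, 0.0]
contact_force: [-4.1, -0.1, 9.5]
opening: -0.0
finger_force: 4.5
```

The square key is fully in at 9.5 N, on the stop with the cushion loaded. Lift off, then over to the bar.

Call:
arm_command(series=[0,0,-2,0,0,0,1,0,0,-5,0,0,0,1,-2,-0.7,-6,0,0,0,1,-4.5,-1.6,-6,0,0,0,1,-6.9,-2.4,-6,0,0,0,1,-6.9,-2.4,-6,0,0,0,1,-6.9,-2.4,-6,0,0,0,1])

```text
time: 8.03
eef_pos: [0.5244, -0.0237, 0.1113]
tcp_rot: [0.98, 0.198, -0.0, -0.0]
contact_force: [0.5, 0.0, 0.4]
opening: 0.001
finger_force: 0.0
```

```bash
python3 - <<'E'
from h import *
from plant import telemetry, vision
from scipy.spatial.transform import Rotation as Ro
s=telemetry.get_state(); c=vision.read_camera("wrist")
T=np.array(c["T_tool_cam"]);R=Ro.from_quat(s["tcp_rot"]).as_matrix()
print(s["eef_pos"],s["contact_force"])
W=np.eye(4);W[:3,:3]=R;W[:3,3]=s["eef_pos"];M=np.linalg.inv(W@T)
a=c["color"].copy(); cc=dict(K=c["K"],rvec=cv2.Rodrigues(M[:3,:3])[0],tvec=M[:3,3])
for p,col in(((.598,-.0182,.09),(0,0,255)),((.598,-.0182,.08),(0,255,0)),((.526,-.0229,.09),(0,0,255)),((.6028,-.088,.09),(255,0,0))):
    q=cv2.projectPoints(np.array([p]),cc["rvec"],cc["tvec"],c["K"],None)[0].ravel(); print(q); cv2.circle(a,tuple(int(v) for v in q),2,col,-1)
for ce,st in blobs(c["color"],110,None,200,9000): print(ce,st,ray(cc,ce,.09).round(4),ray(cc,ce,.08).round(4))
cv2.imwrite("pics/w4.png",a)
E
```

```text
[ 0.5243934  -0.02367765  0.11130493] [0.45172383 0.01982756 0.37882417]
[360.456875   111.25495221]
[358.34383627 110.66558598]
[318.92059247 222.80077704]
[470.97429142 151.00709627]
[357.6 110.5] [ 330   82   57   58 2169] [ 0.5977 -0.0165  0.09  ] [ 0.5979 -0.0177  0.08  ]
[470.9 150.4] [ 439  119   64   64 3109] [ 0.6031 -0.0878  0.09  ] [ 0.6035 -0.0928  0.08  ]
[318.7 222.9] [ 279  201   81   44 1834] [ 0.5259 -0.0228  0.09  ] [ 0.5222 -0.0244  0.08  ]
[539.4 262.3] [ 461  204  140  151 5919] [ 0.5567 -0.1677  0.09  ] [ 0.5547 -0.1769  0.08  ]
[417.4 252. ] [ 390  225   55   58 1789] [ 0.5321 -0.09    0.09  ] [ 0.5288 -0.0952  0.08  ]
```

View pics/w4.png

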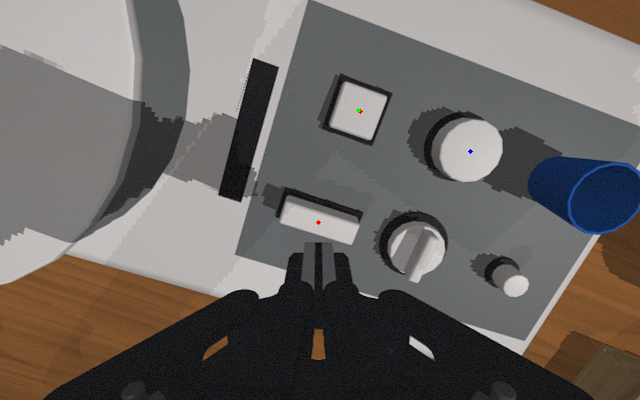

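The wrist view shows the square key down (its collar is level and the 80 mm height fits) and the bar at (319,223), so world (0.526,-0.023). Correct by 1.5 mm and press the bar.

Call:
arm_command(series=[0.15,0,2,0,0,0,1,0.15,0,4,0,0,0,1,0.15,0,4.3,0,0,0,1,0.15,0,4.5,0,0,0,1,0.15,0,4.6,0,0,0,1,0.15,0,4.7,0,0,0,1,0.15,0,4.8,0,0,0,1,0.15,0,4.9,0,0,0,1,0.15,0,5,0,0,0,1,0.15,0,5,0,0,0,1])

```text
time: 8.92
eef_pos: [0.5279, -0.0234, 0.0632]
tcp_rot: [0.98, 0.198, 0.001, 0.0]
contact_force: [0.4, 0.2, 2.8]
opening: 0.005
finger_force: 1.7
```

Call:
arm_command(series=[0,0,0.1,0,0,0,1,0,0,0.2,0,0,0,1,0,0,0.3,0,0,0,1,0,0,0.4,0,0,0,1,0,0,0.5,0,0,0,1,0,0,0.6,0,0,0,1,0,0,0.7,0,0,0,1,0,0,0.7,0,0,0,1])

```text
time: 9.58
eef_pos: [0.5278, -0.0234, 0.0557]
tcp_rot: [0.98, 0.198, 0.001, 0.0]
contact_force: [3.8, 0.4, 4.3]
opening: -0.002
finger_force: 2.4
```

Call:
arm_command(series=[0,0,0.1,0,0,0,1,0,0,0.2,0,0,0,1,0,0,0.3,0,0,0,1,0,0,0.3,0,0,0,1])

```text
time: 9.92
eef_pos: [0.5278, -0.0234, 0.0534]
tcp_rot: [0.98, 0.198, 0.001, 0.0]
contact_force: [1.6, 1.2, 8.7]
opening: -0.001
finger_force: 4.5
```

The bar is in at 8.7 N. Lift off and move to the large key, turning the tool by 28° so the knuckles clear the cup.

Call:
arm_command(series=[0,0,-2,0,0,0,1,0,0,-5,0,0,0,1,1,2,-6,0,0,-7,1,2.2,4.4,-6,0,0,-14,1,3.3,6.6,-6,0,0,-21,1,4.4,8.9,-6,0,0,-28,1,4.4,8.9,-6,0,0,-28,1,4.4,8.9,-6,0,0,-28,1])

```text
time: 10.58
eef_pos: [0.6003, -0.0885, 0.11]
tcp_rot: [0.904, 0.428, -0.002, -0.002]
contact_force: [0.1, -0.1, -0.1]
opening: 0.002
finger_force: 0.0
```

```bash
python3 - <<'E'
from h import *
from plant import telemetry, vision
from scipy.spatial.transform import Rotation as Ro
s=telemetry.get_state(); c=vision.read_camera("wrist")
T=np.array(c["T_tool_cam"]);R=Ro.from_quat(s["tcp_rot"]).as_matrix()
print(s["eef_pos"],s["contact_force"],s["qpos"])
W=np.eye(4);W[:3,:3]=R;W[:3,3]=s["eef_pos"];M=np.linalg.inv(W@T)
cc=dict(K=c["K"],rvec=cv2.Rodrigues(M[:3,:3])[0],tvec=M[:3,3])
for ce,st in blobs(c["color"],110,None,200,9000): print(ce,st,ray(cc,ce,.09).round(4),ray(cc,ce,.08).round(4))
print("to large",R.T@(np.array([.603,-.088,.0667])-s["eef_pos"])*100)
cv2.imwrite("pics/w5.png",c["color"])
E
```

```text
[ 0.60025519 -0.08849993  0.10997935] [ 0.0717322  -0.05621691 -0.12016311] [-3.13212355e-01  2.39253798e-01  1.82315279e+00 -6.05803639e-04
  1.08520077e+00  3.72753804e-01]
[609.5 103.9] [ 570   34   70  129 7016] [ 0.7731 -0.134   0.09  ] [ 0.7797 -0.1396  0.08  ]
[549.3 138.9] [ 521  100   71   61 1262] [ 0.7381 -0.1304  0.09  ] [ 0.7429 -0.1358  0.08  ]
[241.7 139.2] [ 212  109   60   61 1758] [ 0.6001 -0.018   0.09  ] [ 0.5975 -0.0174  0.08  ]
[167.3 214.6] [ 131  183   75   64 1737] [ 0.5319 -0.0226  0.09  ] [ 0.5256 -0.0222  0.08  ]
[320.1 221. ] [ 291  195   59   53 2389] [ 0.6033 -0.0862  0.09  ] [ 0.6008 -0.0893  0.08  ]
[244.9 279.2] [ 219  262   54   37 1203] [ 0.5381 -0.0868  0.09  ] [ 0.5321 -0.0899  0.08  ]
[215.2 347.5] [203 336  25  25 214] [ 0.483  -0.1142  0.09  ] [ 0.4741 -0.1188  0.08  ]
to large [0.22412623 0.20418697 4.3263074 ]
```

View pics/w5.png

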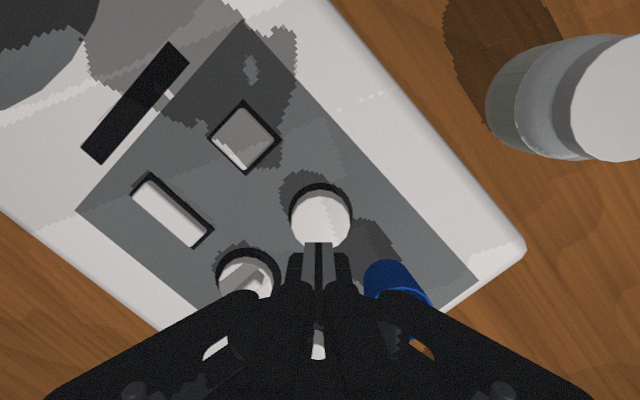

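Both pressed keys now fit a height of 80 mm. The large key is at (320,221), which is world (0.603,-0.087). Press it.

Call:
arm_command(series=[0.2,0.2,2,0,0,0,1,0.2,0.2,3.8,0,0,0,1,0.2,0.2,4.2,0,0,0,1,0.2,0.2,4.4,0,0,0,1,0.2,0.2,4.5,0,0,0,1,0.2,0.2,4.6,0,0,0,1,0.2,0.2,4.7,0,0,0,1,0.2,0.2,4.8,0,0,0,1,0.2,0.2,4.9,0,0,0,1,0.2,0.2,4.9,0,0,0,1])

```text
time: 11.47
eef_pos: [0.6053, -0.0878, 0.0641]
tcp_rot: [0.903, 0.429, 0.001, 0.0]
contact_force: [-0.6, 0.7, 3.9]
opening: 0.0
finger_force: 1.6
```

Call:
arm_command(series=[0,0,0.1,0,0,0,1,0,0,0.2,0,0,0,1,0,0,0.3,0,0,0,1,0,0,0.4,0,0,0,1,0,0,0.5,0,0,0,1,0,0,0.6,0,0,0,1,0,0,0.6,0,0,0,1])

```text
time: 12.05
eef_pos: [0.6053, -0.0879, 0.0574]
tcp_rot: [0.903, 0.429, 0.0, 0.0]
contact_force: [0.1, 1.5, 5.0]
opening: 0.0
finger_force: 2.2
```

Call:
arm_command(series=[0,0,0.1,0,0,0,1,0,0,0.2,0,0,0,1,0,0,0.3,0,0,0,1,0,0,0.4,0,0,0,1,0,0,0.4,0,0,0,1])

```text
time: 12.47
eef_pos: [0.6053, -0.0879, 0.054]
tcp_rot: [0.903, 0.429, 0.0, 0.0]
contact_force: [0.1, 2.1, 8.3]
opening: -0.002
finger_force: 3.8
```

Call:
arm_command(series=[0,0,0.05,0,0,0,1,0,0,0.05,0,0,0,1])

```text
time: 12.63
eef_pos: [0.6053, -0.0879, 0.0537]
tcp_rot: [0.903, 0.429, 0.0, 0.0]
contact_force: [-1.7, 1.4, 8.6]
opening: -0.002
finger_force: 4.1
```

Call:
arm_command(series=[0,0,-2,0,0,0,1,0,0,-5,0,0,0,1,0,0,-9,0,0,0,1,0,0,-13,0,0,0,1,0,0,-13,0,0,0,1,0,0,-13,0,0,0,1])

```text
time: 13.13
eef_pos: [0.6061, -0.0888, 0.1855]
tcp_rot: [0.903, 0.429, 0.002, 0.002]
contact_force: [0.1, -0.5, 0.3]
opening: -0.002
finger_force: 0.0
```

```bash
python3 - <<'E'
from h import *
from plant import telemetry, vision
from scipy.spatial.transform import Rotation as Ro
s=telemetry.get_state(); c=vision.read_camera("wrist")
T=np.array(c["T_tool_cam"]);R=Ro.from_quat(s["tcp_rot"]).as_matrix()
W=np.eye(4);W[:3,:3]=R;W[:3,3]=s["eef_pos"];M=np.linalg.inv(W@T)
cc=dict(K=c["K"],rvec=cv2.Rodrigues(M[:3,:3])[0],tvec=M[:3,3])
print(s["eef_pos"],s["contact_force"])
for ce,st in blobs(c["color"],110,None,150,9000): print(ce,st,ray(cc,ce,.09).round(4),ray(cc,ce,.08).round(4))
cv2.imwrite("pics/w6.png",c["color"])
E
```

```text
[ 0.60610995 -0.08883179  0.18547346] [ 0.11866792 -0.54705087  0.27783335]
[214.2   8.9] [207   0  15  21 205] [0.6359 0.0669 0.09  ] [0.6352 0.0706 0.08  ]
[528.6 106.4] [ 465   59  112   91 6636] [ 0.7812 -0.1392  0.09  ] [ 0.7861 -0.1434  0.08  ]
[256.3 133.1] [ 235  111   44   45 1086] [ 0.5996 -0.0181  0.09  ] [ 0.5975 -0.0177  0.08  ]
[199.8 189.4] [174 165  53  49 964] [ 0.5303 -0.0227  0.09  ] [ 0.5257 -0.0225  0.08  ]
[313.4 191. ] [ 293  171   42   41 1328] [ 0.6045 -0.085   0.09  ] [ 0.6026 -0.0872  0.08  ]
[256.5 244.5] [ 237  225   41   40 1093] [ 0.5329 -0.0913  0.09  ] [ 0.5284 -0.0937  0.08  ]
```

View pics/w6.png

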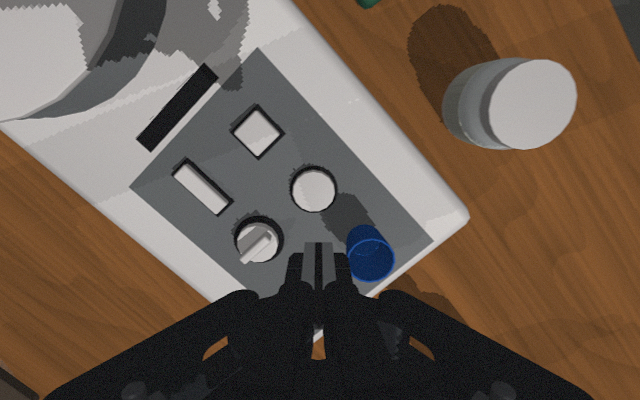

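The three keys, square (256,133), bar (200,189) and large (313,191), all sit at 80 mm in their collars. The dial (257,244) and cup (370,255) have not moved, and the arm is clear. Handing in.

```bash
python3 -c "
from plant import ctrl
print(ctrl.sign_off())"
```

```text
the job is handed in; nothing more can be done
None
```

I pressed the square, bar and large round keys in that order, each down to its stop where it stayed in; the small key and dial were not touched, nothing else was disturbed, and I handed the job in at about 13 s.

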